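Sort the stripped gearbox's parts into their trays

TASK

Sort the parts of the stripped gearbox: both drive spindles into the long narrow tray, both ball bearings into the nearly square tray, and the bronze worm wheel, hub up, into the round dish. Set each part down, without dropping it, so that it lies flat on the tray's floor, not on the rim or on another part, and leave the filter and the wrench where they are.

Things in the scene. Friction and masses are not known exactly. Their poses are not given: they have to be found in the camera images.
- spindle_tray: The spindle tray: the long narrow rectangular tray, 100 mm along its x by 250 mm along its y outside (92 x 242 inside), plain light-grey aluminium, fixed to the bench, 14 mm high, with a 4 mm floor and a low 4 mm thick rim standing 10 mm above the floor; origin at the centre of its underside (z = 0 at the bench), z up.
- bearing_tray: The bearing tray: the nearly square tray, 130 mm along its x by 150 mm along its y outside (122 x 142 inside), plain light-grey aluminium, fixed to the bench, 14 mm high, with a 4 mm floor and a low 4 mm thick rim standing 10 mm above the floor; origin at the centre of its underside (z = 0 at the bench), z up.
- gear_dish: The gear dish: the round dish, 132 mm across outside (124 inside), plain light-grey aluminium, fixed to the bench, 14 mm high, with a 4 mm floor and a low 4 mm thick rim standing 10 mm above the floor; origin at the centre of its underside (z = 0 at the bench), z up; its yaw means nothing.
- large_bearing: Large ball bearing: flat bright steel ring with a dark rubber seal, outside 52 mm, bore 25 mm, 15 mm thick, 0.13 kg; starts lying flat on the bench. Origin at its middle (7.5 mm above what it lies on), z along its axis; its yaw means nothing.
- small_bearing: Small ball bearing: like the large one, outside 40 mm, bore 17 mm, 14 mm thick, 0.07 kg; starts lying flat on the bench. Origin at its middle (7 mm above what it lies on), z along its axis; its yaw means nothing.
- spindle_a: Drive spindle: bright steel bar 100 mm long, its middle 56 mm a 22 mm square block, with a round 16 mm journal 22 mm long at each end, about 0.28 kg; starts lying on a flat of the square. Origin at its middle (11 mm above what it lies on), x along its length.
- spindle_b: A second drive spindle, identical to spindle_a.
- gear: Worm wheel of bronze: toothed disc 62 mm across and 16 mm thick, with a round hub 26 mm across standing 22 mm above the disc (38 mm in all), about 0.35 kg; starts on its disc with the hub up. Origin at the centre of its underside, z up through the hub.
- filter: Bystander: upright pleated oil-filter cartridge, 62 mm across, 80 mm high, loose; origin at the centre of its underside. Not to be moved.
- wrench: Bystander: flat steel wrench about 150 mm long lying loose on the bench along its x; origin near its middle, on the underside. Not to be moved.
Mind the look-alikes: they are no part of the job. Leave any green look-alike of the gear alone.

How it is judged:
By the outcome, as a careful person would: the job done as asked, in the order asked, and still so for the second after the job is handed in, with the robot touching nothing.
It also fails if it takes over 112 s, if anything falls off the work surface, if the arm or the gripper's body presses on something with over 40 N, if the wrist force passes 120 N, or if a joint passes its speed limit or range.

ROBOT

A 6-joint arm with a two-finger parallel gripper is mounted at the origin on the work surface. World frame = base frame: x ahead of the robot, y to its left, z up, the work surface at z = 0. Lengths are in m, angles in rad, forces in N, time in s.
With the tool pointing down it reaches from about 0.275 to 0.75 m from the base axis. Payload 10.2 kg.
Tool frame: the origin (TCP) lies on the centre line of the jaws, within the pads' length; the fingertips stand 25 mm ahead of it and the grasp point (between the pads) lies 6 mm ahead of it (tcp_to_tips is the distance from the TCP to the fingertips, in m); z points along the fingers, y is the line along which they close (so a half turn about z gives the same grasp; the last joint's range is limited). The gripper opens to 88 mm and grips with 3 to 60 N. Pads are 18 mm wide; open, the fingers measure 123 mm over their backs; the gripper's body (75 mm by 187 mm) begins 45 mm behind the grasp point.
Start: joints at [-1.415, 0.313, 1.498, -0, 1.331, -0.223], TCP at [0.194, -0.488, 0.264] pointing down, gripper open.
Joint ranges: [-2.94, 2.94], [-0.97, 2.17], [0.19, 2.56], [-1.23, 4.37], [0.02, 3.11], [-2.88, 2.88]. Speed limits (rad/s): [2.39, 2.39, 3.01, 3.14, 3.14, 3.14].

INTERFACE

Orientations are given as a unit quaternion [x, y, z, w].
In Python, from workcell import movep, move_linear, movej, open_jaws, close, dwell, inverse_kinematics, capture, MotionError, finish_job, spot_in, trace, spot_point, get_time, get_joint_pos, get_qvel, get_tau, get_tool_pos, get_tcp_rot, get_force, get_moment, get_width, get_gripper_force, tcp_to_tips gives the robot as it stands. Calls block until the motion is done:
- movep(position, orientation): joint-space move of the TCP to a pose.
- move_linear(position, attitude=None, vel=0.15, contact_N=None): straight line of the TCP; attitude=None keeps the orientation; vel is the mean speed in m/s. With contact_N (N) it stops when the force on the tool has changed by that much, and returns True; else False.
- movej(angles): joint-space move.
- open_jaws() and close(squeeze=None): open the fingers fully, or close them until they stop; squeeze is the grip in N (None keeps the last).
- dwell(seconds).
- inverse_kinematics(position, orientation): joint angles nearest the present ones, or None.
- capture(name): name is "scene" or "top" or "wrist"; returns a dict with "color" (480x640x3 uint8, red, green, blue), "K" (3x3 intrinsics, pixels), "R" (3x3) and "t" (3): a world point X has camera coordinates R X + t. Camera axes: x right, y down, z forward; pixel columns grow to the right and rows downward; lengths in m; the calibration is good to about 2 mm. The wrist camera is an equidistant fisheye: a pixel r from the principal point sees the ray r / f radians off the axis. A picture is of the moment at which its call begins. There is no depth.
A pose or a line that the arm cannot do raises MotionError and nothing moves.
- finish_job(): hands the job in; it is judged then, once.
Trained networks look in a picture, given as the dict that the camera call returned (one of the last four; its "shot" number tells which), for a name from the list of things; names that differ only in an ending like _2 or _b are one class to them, and where a whole thing is asked for, a point or a joint stands for the part that bears it (a point fixed in the world has none). Each returns a list of dicts, best first, with "confidence" (0 to 1); they miss things now and then, are a little off and sometimes report something else, mostly with a low value. They report only what shows in the picture. A call takes as long as a camera call. They do not tell look-alikes from the thing itself.
- spot_in(query, picture): "position" ([x, y, z] in m, in world coordinates, good to about 4 mm: the middle of the surface that is visible of it).
- trace(query, picture): "mask" (480x640 bool, what is visible of it).
- spot_point(query, picture): "position" ([x, y, z] in m, in world coordinates, good to about 4 mm: a listed point, or the origin of a listed thing).
Readings, each from a call of its own:
- get_time(): time.
- get_joint_pos(): joint angles.
- get_qvel(): joint speeds.
- get_tau(): joint torques, N m.
- get_tool_pos(): TCP position.
- get_tcp_rot(): TCP orientation.
- get_force(): force on the tool from outside, world axes, zero at the start.
- get_moment(): the same for the moment, N m.
- get_width(): opening from 0.0 (shut) to 1.0 (fully open).
- get_gripper_force(): force on a finger pad.
Only numpy, scipy, OpenCV 4.12 (cv2) and the standard library are available. Lean on these libraries where they do the work, as an engineer would, in place of code of your own. Each camera call takes 0.05 s, during which the arm holds its last target. There are 200 camera calls.

## Working session

There is one attempt and no reset: what is moved stays moved. The work goes in short steps, each a Python script; the robot and the scene stay as the last script left them, time stands still between calls to the robot, and variables do not carry over. Pictures are saved under pics/ and viewed, at most 14 in all, crops included, and the job is handed in when it is done.

```bash
mkdir -p pics
cat > h.py <<'E'
import numpy as np, cv2
from workcell import *
def save(p,n): cv2.imwrite('pics/'+n,p['color'][:,:,::-1])
def px(p,X):
    c=p['R']@np.array(X)+p['t']; u=p['K']@c; return u[:2]/u[2]
def ray(p,uv,z):
    d=p['R'].T@np.linalg.solve(p['K'],[uv[0],uv[1],1.]); o=-p['R'].T@p['t']
    return o+d*(z-o[2])/d[2]
E
python3 - <<'E'
from h import *
for n in('top','scene'):
    p=capture(n); save(p,n+'.png')
    if 1:
        for q in ['spindle_tray','bearing_tray','gear_dish','large_bearing','small_bearing','spindle_a','gear','filter','wrench']:
            for r in spot_point(q,p):
                if r['confidence']>.2: print(n,q,np.round(r['position'],3),round(r['confidence'],2),px(p,r['position']).round())
print(get_time())
E
```

```text
top spindle_tray [ 0.671 -0.014  0.003] 0.62 [325. 165.]
top bearing_tray [ 0.498 -0.375 -0.003] 0.72 [493. 245.]
top gear_dish [ 0.515  0.385 -0.001] 0.67 [137. 239.]
top large_bearing [0.43  0.155 0.005] 0.7 [245. 278.]
top small_bearing [0.426 0.002 0.003] 0.6 [318. 279.]
top spindle_a [ 0.51  -0.077  0.012] 0.71 [355. 239.]
top gear [ 0.322 -0.14   0.001] 0.93 [386. 329.]
top gear [ 0.509 -0.241  0.001] 0.93 [431. 239.]
top gear [ 0.31  -0.242  0.002] 0.8 [435. 334.]
top gear [ 0.339 -0.052 -0.003] 0.78 [344. 321.]
top gear [ 0.426 -0.146 -0.002] 0.65 [388. 279.]
top filter [0.703 0.225 0.002] 0.88 [214. 151.]
top wrench [ 0.713 -0.257  0.001] 0.74 [435. 147.]
scene spindle_tray [ 0.674 -0.008 -0.002] 0.56 [363. 292.]
scene bearing_tray [ 0.499 -0.375  0.002] 0.61 [134. 330.]
scene gear_dish [0.523 0.391 0.   ] 0.57 [454. 162.]
scene large_bearing [0.431 0.152 0.006] 0.82 [346. 182.]
scene small_bearing [ 0.429 -0.003  0.006] 0.63 [287. 212.]
scene small_bearing [0.52  0.387 0.003] 0.46 [452. 161.]
scene spindle_a [ 0.511 -0.074  0.012] 0.59 [282. 250.]
scene gear [ 0.313 -0.244 -0.002] 0.93 [155. 234.]
scene gear [ 0.512 -0.24   0.002] 0.8 [207. 296.]
scene gear [ 0.427 -0.147 -0.   ] 0.78 [226. 246.]
scene gear [ 0.34  -0.051  0.001] 0.66 [244. 200.]
scene gear [ 0.322 -0.143  0.004] 0.59 [201. 213.]
scene filter [0.7   0.224 0.   ] 0.91 [462. 242.]
scene wrench [ 0.716 -0.255  0.004] 0.76 [263. 383.]
1.0
```

View pics/top.png

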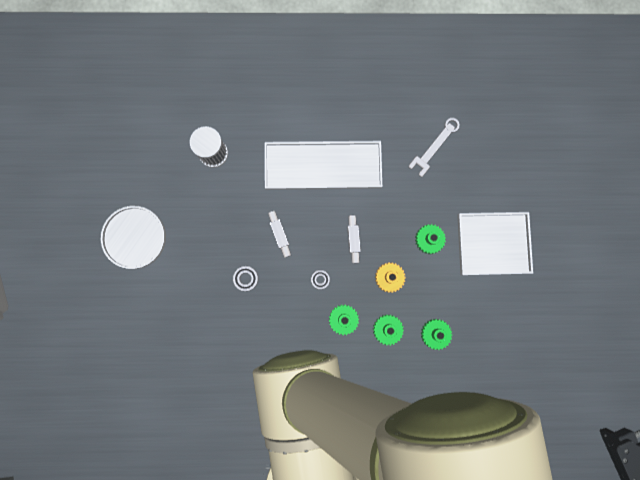

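View pics/scene.png

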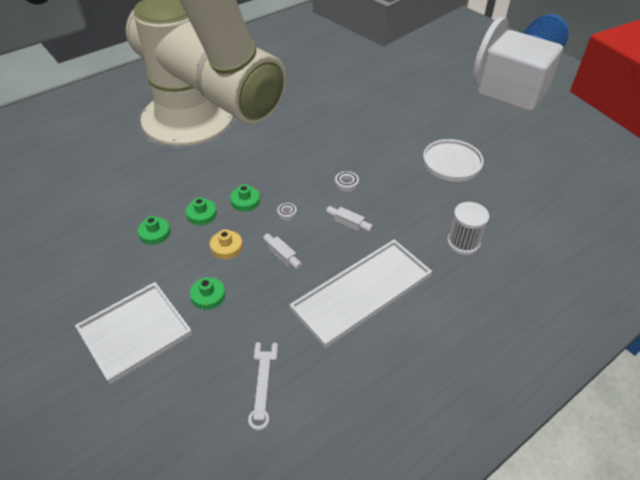

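Top view: the spindles are at (279,234) and (354,239), the large bearing at (245,278) and the small one at (320,280). There are five gear candidates. Those at (431,239), (344,320), (389,330) and (437,335) are green look-alikes; the one at (391,277) is bronze and fits the description. I'll confirm it in a crop.

Run:
```python
from h import *
p=capture('top')
cv2.imwrite('pics/crop.png',cv2.resize(p['color'][190:360,230:480,::-1],None,fx=3,fy=3,interpolation=cv2.INTER_CUBIC))
print('cam',-p['R'].T@p['t'])
Z=dict(spindle_tray=.012,bearing_tray=.012,gear_dish=.012,large_bearing=.0135,small_bearing=.0125,spindle_a=.015,gear=.014)
s=capture('scene')
for q,z in Z.items():
  for n,im in(('top',p),('scene',s)):
    for r in trace(q,im):
        if r['confidence']<.3: continue
        m=r['mask'].astype('u1') if 0 else r['mask'].astype(np.uint8)
        c=max(cv2.findContours(m,0,cv2.CHAIN_APPROX_NONE)[0],key=cv2.contourArea)[:,0,:]
        if len(c)<8: continue
        col=im['color'][r['mask']].mean(0).round()
        w=np.array([ray(im,u,z)[:2] for u in c])*1000
        a=cv2.minAreaRect(w.astype(np.float32))
        print(n,q,round(r['confidence'],2),c.mean(0).round(),col,np.round(a[0],1),np.round(a[1],1),round(a[2],1))
```

```text
cam [0.4050401  0.01978932 0.97546169]
top spindle_tray 0.87 [323. 165.] [224. 227. 232.] [668.7 -10.5] [248.6 102.7] 89.9
scene spindle_tray 0.96 [360. 292.] [201. 203. 204.] [675.9 -12.4] [109.6 258.6] 0.4
top bearing_tray 0.7 [494. 243.] [223. 226. 230.] [ 499.2 -372.4] [134.2 154.7] 0.5
scene bearing_tray 0.95 [133. 332.] [200. 201. 202.] [ 503.6 -374.4] [143.4 153.8] 1.0
top gear_dish 0.79 [133. 238.] [221. 225. 229.] [515.7 388.4] [133.8 130.4] 45.8
top gear_dish 0.72 [494. 244.] [224. 227. 231.] [ 499.  -372.4] [132.3 154.6] 0.7
scene gear_dish 0.81 [453. 160.] [194. 195. 196.] [524.8 383.1] [134.8 142. ] 52.3
top large_bearing 0.85 [246. 278.] [163. 166. 174.] [429.6 154. ] [49.8 45.6] 89.6
scene large_bearing 0.88 [347. 181.] [148. 147. 150.] [437.1 148.3] [49.6 61.2] 51.1
top small_bearing 0.59 [320. 280.] [165. 168. 176.] [424.3  -1.8] [37.6 37.4] 89.6
scene small_bearing 0.83 [287. 211.] [147. 147. 149.] [432.6  -5.4] [36.9 49.2] 53.8
top spindle_a 0.97 [279. 235.] [212. 214. 220.] [520.7  83.2] [100.1  20.3] 20.4
top spindle_a 0.74 [353. 239.] [210. 211. 218.] [509.8 -72
[... 166 characters left out ...]
61.2] 89.4
top gear 0.69 [430. 239.] [ 68. 192.  98.] [ 508.9 -233.7] [61.9 59.5] 89.6
top gear 0.61 [436. 334.] [ 64. 190.  94.] [ 311.1 -239.9] [60.4 61.3] 88.3
top gear 0.58 [343. 320.] [ 72. 208. 105.] [341.5 -49.7] [55.9 57.2] 89.4
top gear 0.57 [390. 277.] [219. 192.  95.] [ 428.1 -147.3] [61.3 59.4] 25.7
scene gear 0.74 [154. 230.] [ 56. 146.  78.] [ 317.6 -245.1] [71.4 69.8] 25.5
scene gear 0.66 [245. 199.] [ 58. 146.  80.] [348.3 -51. ] [64.1 80.2] 58.4
scene gear 0.64 [226. 244.] [188. 160.  91.] [ 433.9 -150.5] [61.6 74. ] 57.6
scene gear 0.64 [201. 212.] [ 54. 147.  77.] [ 328.5 -143.9] [58.6 74.8] 61.4
scene gear 0.63 [208. 293.] [ 57. 151.  80.] [ 515.7 -239.2] [60.4 71.7] 61.2
```

View pics/crop.png

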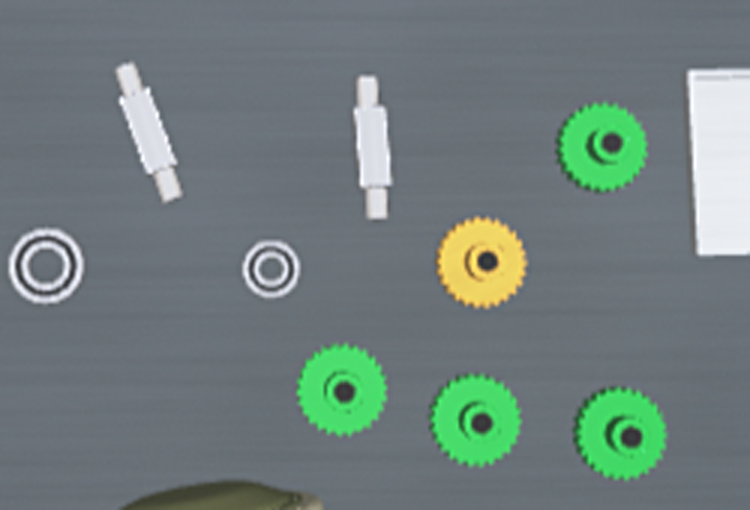

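The crop confirms it: the bronze gear (crop 483,262, picture 390,277) stands hub up, and the other four are green. Next I'll check reach and do the first spindle.

```bash
cat >> h.py <<'E'
from scipy.spatial.transform import Rotation as Ro
T=tcp_to_tips() if callable(tcp_to_tips) else tcp_to_tips
def quat(d): return (Ro.from_euler('z',d,degrees=True)*Ro.from_euler('x',180,degrees=True)).as_quat()
def best(x,y,z,degs):
    q0=np.array(get_joint_pos()); c=[]
    for d in degs:
        s=inverse_kinematics([x,y,z],quat(d))
        if s is not None: c.append((np.abs(np.array(s)-q0).max(),d))
    return min(c)[1] if c else None
UP=.14
def pick(x,y,d,tip,N):
    d=best(x,y,UP,[d,d+180,d-180]); movep([x,y,UP],quat(d))
    move_linear([x,y,tip+T],vel=.12); close(N); dwell(.2)
    print('grip',d,round(get_width(),3),np.round(get_gripper_force(),1),np.round(get_tool_pos(),4))
    move_linear([x,y,UP],vel=.15); print('lifted',round(get_width(),3))
def place(x,y,d,tip):
    d=best(x,y,UP,[d,d+180,d-180]); movep([x,y,UP],quat(d))
    move_linear([x,y,tip+T+.006],vel=.12); dwell(.2)
    h=move_linear([x,y,tip+T-.003],vel=.015,contact_N=4)
    print('down',h,np.round(get_tool_pos(),4),'want',round(tip+T,4),np.round(get_force(),1))
    dwell(.1); open_jaws(); dwell(.2); move_linear([x,y,UP],vel=.15); print('t',get_time())
E
python3 - <<'E'
from h import *
print(T,get_time())
for x,y,d in [(.669,.046,90),(.669,-.068,90),(.527,-.373,0),(.469,-.373,0),(.515,.387,0),(.428,-.147,0)]:
    print([best(x,y,z,[d,d+180,d-180]) for z in (UP,.03)])
pick(.5205,.083,20.4,.0135,35)
place(.669,.046,90,.0175)
p=capture('top'); save(p,'s1.png')
E
```

```text
0.025 1.8
[90, 90]
[90, 90]
[0, 0]
[0, 0]
[-180, -180]
[0, 0]
grip 20.4 0.243 35.0 [0.5206 0.0829 0.0385]
lifted 0.243
down True [0.669  0.046  0.0425] want 0.0425 [0.4 0.1 4.3]
t 12.1167
```

Run:
```python
from h import *
pick(.51,-.073,3.4,.0135,35)
place(.669,-.068,90,.0175)
pick(.43,.154,0,.005,25)
p=capture('top'); cv2.imwrite('pics/s2.png',cv2.resize(p['color'][120:300,230:550,::-1],None,fx=2.5,fy=2.5))
```

```text
grip 3.4 0.243 35.0 [ 0.51   -0.0731  0.0385]
lifted 0.243
down True [ 0.669  -0.068   0.0425] want 0.0425 [-1.5 -0.5  4.7]
t 21.3667
grip -180 0.573 25.0 [0.43   0.154  0.0301]
lifted 0.57
```

View pics/s2.png

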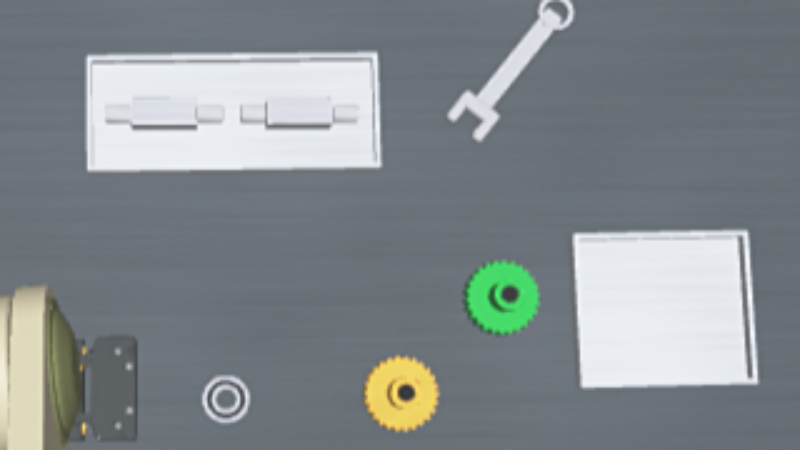

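Both spindles lie flat inside the long tray, at crop (165,112) and (300,112), and the large bearing is gripped. The wrench is untouched.

Run:
```python
from h import *
place(.527,-.373,0,.009)
pick(.4255,-.001,0,.005,25)
place(.469,-.373,0,.009)
pick(.428,-.147,0,.0185,40)
p=capture('top'); cv2.imwrite('pics/s3.png',cv2.resize(p['color'][120:360,230:550,::-1],None,fx=2.5,fy=2.5))
```

```text
down True [ 0.527 -0.373  0.034] want 0.034 [-0.3  0.3  4.5]
t 30.8917
grip -180 0.443 25.0 [ 0.4255 -0.001   0.03  ]
lifted 0.438
down True [ 0.469 -0.373  0.034] want 0.034 [-0.4  0.8  4.2]
t 40.325
grip -180 0.285 40.0 [ 0.4281 -0.1471  0.0435]
lifted 0.282
```

View pics/s3.png

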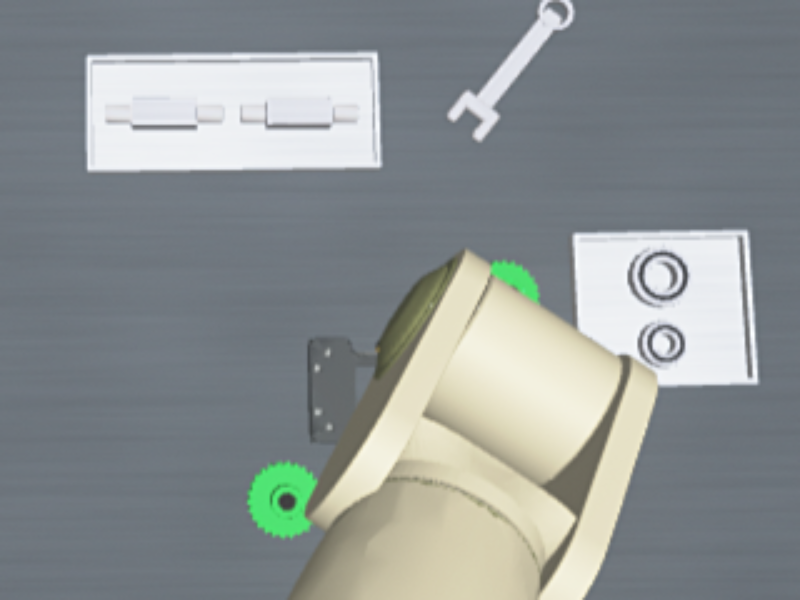

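Both bearings lie flat in the square tray, at crop (660,277) and (661,345), clear of the rim and of each other. The gear is held by its hub.

Run:
```python
from h import *
place(.516,.387,0,.0225)
movep([.35,.1,.3],quat(-180) if best(.35,.1,.3,[0,-180])==-180 else quat(0))
p=capture('top'); save(p,'end.png')
```

```text
down True [0.516  0.387  0.0475] want 0.0475 [-1.1 -0.6  4.1]
t 49.7917
```

View pics/end.png

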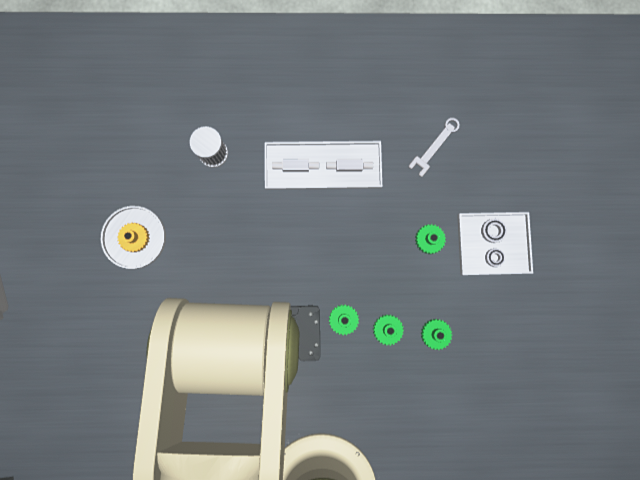

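The bronze gear sits hub up in the dish at (133,237), the spindles are at (295,165) and (350,165), and the bearings are at (493,231) and (494,258). The filter, wrench and green gears haven't moved.

```bash
python3 -c "
from h import *
print(finish_job())"
```

```text
the job is handed in; nothing more can be done
None
```

I sorted all five parts in the order asked and handed the job in, with the last part placed at about 50 s of the 112 s allowed; the final picture shows each in its tray, the gear hub up, and the filter, wrench and green look-alikes unmoved.

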